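Put the oven-dried tins in the desiccator and purge it

ROBOT

A 7-joint arm with a two-finger parallel gripper is mounted at the origin on the work surface. World frame = base frame: x ahead of the robot, y to its left, z up, the work surface at z = 0. Lengths are in m, angles in rad, forces in N, time in s.
With the tool pointing down it reaches from about 0.4 to 0.85 m from the base axis. Payload 10.4 kg.
Tool frame: the origin (TCP) lies midway between the tips of the shut fingers; the grasp point (between the pads) lies 19 mm behind it (manip.hold_point_z is the distance from the TCP to the grasp point, in m); z points along the fingers, y is the line along which they close (so a half turn about z gives the same grasp; the last joint's range is limited). The gripper opens to 85 mm and grips with 20 to 120 N. Pads are 22 mm wide; open, the fingers measure 114 mm over their backs; the gripper's body (76 mm by 85 mm) begins 54 mm behind the grasp point. The pads swing forward as they close: fully open they stand 13 mm farther back than shut.
Start: joints at [1.311, 0.332, -0.065, 1.46, 0.022, 1.35, -0.088], TCP at [0.147, -0.608, 0.21] pointing down, gripper open.
Joint ranges: [-2.6, 2.6], [-0.5, 2.12], [-1.47, 1.34], [0.16, 2.42], [-1.27, 4.41], [0.06, 2.06], [-2.6, 2.6]. Speed limits (rad/s): [2.22, 2.22, 2.79, 2.79, 3.14, 3.14, 3.14].

INTERFACE

Orientations are given as a unit quaternion [x, y, z, w].
In Python, from workcell import manip, eyes, job gives the robot as it stands.
- The arm moves only by the shell command python3 -m crank 'ROWS' [FORCE]. ROWS is JSON, a list that holds one entry, the list of rows, each a list of 7 numbers: the finger opening in cm, from 0 to 8.54, then the shift along the world's x, y, z in cm, then the turn, a rotation vector about the world's x, y, z in degrees. In form: [[[hand, x, y, z, ax, ay, az], ...]]. A call has 1 to 20 rows; each row shifts and turns the commanded pose from where the row before left it; what a row does not reach is not made up. A row lasts 1/8 s, in which the tool goes at most 62.5 mm and 10.7 degrees, less where a joint would pass 70% of its speed; a pose out of reach is approached as far as the arm can. A call with a gripper value outside its range is refused whole. The fingers move at their own pace and stop on an object; FORCE is the grip in N (left out, the last holds). Time passes only in rows, so rows that do not move let the fingers close. It gives the time, the measured TCP pose, the force, the opening and the grip force at its end, in the units of the state.
- manip.get_obs(): the state, without advancing time (a new reading comes with each control period).
- eyes.camera(name): name is "scene" or "top" or "wrist"; returns (picture, depth): 480x640x3 uint8, red, green, blue; 480x640 float32, m along the optical axis (not along the pixel's ray), 0 where there is no reading.
- eyes.camera_params(name): a dict with "fx", "fy", "cx", "cy" (pixels), "world_from_camera" (4x4, takes a point from camera to world coordinates); the wrist camera has in their place "hand_eye" (4x4, takes a point from camera to tool coordinates, whose origin is the TCP and whose axes are the flange's). Camera axes: x right, y down, z forward; pixel columns grow to the right and rows downward; lengths in m; the calibration is good to about 2 mm. A picture is of the moment at which its call begins: read the wrist's pose just before it. camera_params takes no time and is no camera call.
- job.hand_in(): hands the job in; it is judged then, once.
The state is a dict: "clock": time; "joint_pos": joint angles; "joint_velocities": joint speeds; "tau": joint torques, N m; "position": TCP position; "ee_rot": TCP orientation; "ft_force": force on the tool from outside, world axes, zero at the start; "torque": the same for the moment, N m; "grip_width": opening from 0.0 (shut) to 1.0 (fully open); "grasp_force": force on a finger pad.
Only numpy, scipy, OpenCV 4.12 (cv2) and the standard library are available. Lean on these libraries where they do the work, as an engineer would, in place of code of your own. Each camera call takes 0.05 s, during which the arm holds its last target. There are 200 camera calls.

TASK

Put every moisture tin from the oven tray into the desiccator to cool: stand it on the sill, push it in through the sprung flap so that it stays upright and the flap falls fully shut behind it. Also refit the cover of the desiccant bay, which lies on the bench: hook its tongue under the ledge at a tilt, then swing it down until it lies flat in its recess, and let go of it. When all the tins are in and the cover is on, give the purge pump two full strokes, each down to the stop and right back up, and leave the other things on the bench where they are.

Things in the scene. Friction and masses are not known exactly. Their poses are not given: they have to be found in the camera images.
- desic: the desiccator, fixed: white housing, clear cabinet. Origin on the bench under the middle of the outer face of the cabinet's front wall; x level into the cabinet (away from the robot), y left, z up; all coordinates marked D are in this frame, in m. Cabinet: x 0 to 0.36, y -0.08 to 0.08, roof top z 0.212. Right of it the dryer housing: x -0.14 to 0.115, y -0.245 to -0.085, flat deck at z 0.110.
- sill (a point): middle of the sill, the flat steel shelf before the port: D (-0.075, 0, 0.140), axes as D. It spans D x -0.137 to -0.012, y -0.077 to 0.077, with edges 8 mm high at its front and both sides.
- port (a point): middle of the port in the wall's outer face, at sill height: D (0, 0, 0.140). Port 84 mm wide, lintel underside at z 0.200, wall 4 mm thick. From D x = -0.012 a slippery slide (friction about 0.2) falls 24 degrees to x = 0.063, then 15 degrees to a pad at x = 0.346, between rails 80 mm apart. A tin pushed till its rear is within 4 mm of the wall face slides in by itself and queues; five fit clear of the flap.
- flap (a joint): angle of the grey flap (78 mm wide, 64 mm high) hung in the port by its upper edge, hinge 7 mm behind the wall's outer face at z 0.199; 0 = shut, hanging against its stop (it cannot swing outwards), positive = pushed inwards and up, to 1.5 rad. A light spring shuts it; under 1 N at its lower edge opens it.
- bay (a point): middle of the cover's recess on the dryer deck: D (0.008, -0.165, 0.110), axes as D. The recess is a flat seat at z 0.110 round an open bay, from D x = -0.060 (front stop, 7 mm high, 6 mm thick) to x = 0.076 (back wall), between side lips 6 mm high, 108 mm apart. The seated cover's handle centre is at D x 0.005 to 0.011, y -0.165, z 0.131.
- ledge (a point): middle of the ledge's front lower edge: D (0.062, -0.165, 0.120). The ledge, 118 mm wide and 5 mm thick, overhangs the back of the recess by 14 mm, its underside 10 mm above the seat; its top is at z 0.125.
- cover_grip (a point): centre of the upright black handle bar (14 mm thick in x, 60 long in y, 30 high) on the loose bay cover, 0.2 kg; 21 mm above the plate's underside. In its frame the plate is 6 mm thick, x -0.065 to 0.051, 100 mm wide; at the rear a tongue, 84 mm wide, 4 mm thick, flush with the underside, reaches to x = 0.065. z up. It starts flat on the bench, tongue away from the robot.
- pump (a joint): stroke of the purge pump's sprung plunger in m: 0 = up, 0.022 = down on its stop. It needs 4 N to start, 12 N at the stop, and springs back by itself.
- pump_top (a point): the middle of the top of the pump's round black head (diameter 42 mm, 12 mm thick), 45 mm above the dryer deck when up, at x = -0.105, y = -0.165 of the desiccator's frame.
- tray: the steel oven tray, fixed, 295 mm (x) by 205 mm (y), with six places for tins 92 mm apart, floor 4 mm above the bench, walls 12 mm high; origin at its centre on the bench.
- tin_a_mid (a point): one of up to five identical closed aluminium moisture tins (round, upright, diameter 60 mm, height 42 mm, about 0.2 kg; three to five are present, absent ones read None); they start standing on the oven tray, whose floor is 4 mm above the bench. The point is the tin's centre, 21 mm above its underside; z is the tin's axis, up when it stands upright.
- tin_b_mid (a point): one of up to five identical closed aluminium moisture tins (round, upright, diameter 60 mm, height 42 mm, about 0.2 kg; three to five are present, absent ones read None); they start standing on the oven tray, whose floor is 4 mm above the bench. The point is the tin's centre, 21 mm above its underside; z is the tin's axis, up when it stands upright.
- tin_c_mid (a point): one of up to five identical closed aluminium moisture tins (round, upright, diameter 60 mm, height 42 mm, about 0.2 kg; three to five are present, absent ones read None); they start standing on the oven tray, whose floor is 4 mm above the bench. The point is the tin's centre, 21 mm above its underside; z is the tin's axis, up when it stands upright.
- tin_d_mid (a point): one of up to five identical closed aluminium moisture tins (round, upright, diameter 60 mm, height 42 mm, about 0.2 kg; three to five are present, absent ones read None); they start standing on the oven tray, whose floor is 4 mm above the bench. The point is the tin's centre, 21 mm above its underside; z is the tin's axis, up when it stands upright.
- tin_e_mid (a point): one of up to five identical closed aluminium moisture tins (round, upright, diameter 60 mm, height 42 mm, about 0.2 kg; three to five are present, absent ones read None); they start standing on the oven tray, whose floor is 4 mm above the bench. The point is the tin's centre, 21 mm above its underside; z is the tin's axis, up when it stands upright.
- tin_f_mid (a point): one of up to five identical closed aluminium moisture tins (round, upright, diameter 60 mm, height 42 mm, about 0.2 kg; three to five are present, absent ones read None); they start standing on the oven tray, whose floor is 4 mm above the bench. The point is the tin's centre, 21 mm above its underside; z is the tin's axis, up when it stands upright.
- wash_bottle: white plastic bottle, diameter 60 mm, 160 mm high; origin at the centre of its underside. A bystander: leave it where it is.
- sieve: brass sieve pan, diameter 120 mm, 40 mm high; origin at the centre of its underside. A bystander: leave it where it is.
- weight: brass cylinder weight with a knob, diameter 48 mm, 76 mm high; origin at the centre of its underside. A bystander: leave it where it is.
There are look-alikes about, which are no part of the job. Of the things that look like the part that bears cover_grip, the smaller one is meant. Leave any red look-alike of the part that bears tin_c_mid alone.

How it is judged:
On the way, in this order (a step that is already met when the one before it is completed fails the run):
1. every tin is in the cabinet with the flap shut behind it, and the cover lies flat in its recess, tongue under the ledge, let go (x of tin_a_mid in the frame of desic between 0.055 and 0.35 m and y of tin_a_mid in the frame of desic between -0.045 and 0.045 m and z of tin_a_mid in the frame of desic between 0.03 and 0.17 m and x of tin_b_mid in the frame of desic between 0.055 and 0.35 m and y of tin_b_mid in the frame of desic between -0.045 and 0.045 m and z of tin_b_mid in the frame of desic between 0.03 and 0.17 m and x of tin_c_mid in the frame of desic between 0.055 and 0.35 m and y of tin_c_mid in the frame of desic between -0.045 and 0.045 m and z of tin_c_mid in the frame of desic between 0.03 and 0.17 m and x of tin_d_mid in the frame of desic between 0.055 and 0.35 m and y of tin_d_mid in the frame of desic between -0.045 and 0.045 m and z of tin_d_mid in the frame of desic between 0.03 and 0.17 m and x of tin_e_mid in the frame of desic between 0.055 and 0.35 m and y of tin_e_mid in the frame of desic between -0.045 and 0.045 m and z of tin_e_mid in the frame of desic between 0.03 and 0.17 m and x of tin_f_mid in the frame of desic between 0.055 and 0.35 m and y of tin_f_mid in the frame of desic between -0.045 and 0.045 m and z of tin_f_mid in the frame of desic between 0.03 and 0.17 m and value of joint flap below 0.08 rad and x of cover_grip in the frame of desic between 0.002 and 0.0145 m and y of cover_grip in the frame of desic between -0.172 and -0.158 m and z of cover_grip in the frame of desic between 0.125 and 0.134 m and angle between cover_grip's own z axis and vertical below 0.035 rad and contact force between cover and the fingers below 0.2 N), for 0.3 s.
2. first stroke: the pump is down on its stop (value of joint pump above 0.0195 m), for 0.1 s.
3. the pump is back up (value of joint pump below 0.003 m), for 0.1 s.
4. second stroke: the pump is down on its stop (value of joint pump above 0.0195 m), for 0.1 s.
At the end, for the whole second after the job is handed in: Every tin rests in the cabinet, centre 55 mm or more behind the wall face, leaning under 40 degrees; flap shut within 0.08 rad; cover released in its recess, tongue 5 mm or more under the ledge, flat within 0.035 rad, within 3 mm of its seat; pump up again after two strokes of 19.5 mm or more (all of step 1 and angle between each of tin_a_mid, tin_b_mid, tin_c_mid, tin_d_mid, tin_e_mid, tin_f_mid's own z axis and vertical below 0.7 rad and value of joint pump below 0.003 m and linear speed of each of tin_a, tin_b, tin_c, tin_d, tin_e, tin_f, cover below 0.02 m/s); the robot touches nothing.
It fails at once if the wash bottle is moved more than 40 mm (distance of wash_bottle from where it was at the start of the episode above 0.04 m).
It fails at once if the sieve is moved more than 40 mm (distance of sieve from where it was at the start of the episode above 0.04 m).
It fails at once if the weight is moved more than 40 mm (distance of weight from where it was at the start of the episode above 0.04 m).
Of tin_a, tin_b, tin_c, tin_d, tin_e, tin_f only 3 to 5 are there at a start; the rules pass over those that are not, and their reading is None.
At some moment in a run one of tin_a, tin_b, tin_c, tin_d, tin_e, tin_f, cover may be knocked a few centimetres aside while the robot is not near it.
It also fails if it takes over 210 s, if anything falls off the work surface, if the arm or the gripper's body presses on something with over 40 N, if the wrist force passes 120 N, or if a joint passes its speed limit or range.

## Working session

There is one attempt and no reset: what is moved stays moved. The work goes in short steps, Python scripts to look and compute and a shell command to move; the robot and the scene stay as the last step left them, time stands still between calls to the robot, and variables do not carry over. Pictures are saved under pics/ and viewed, at most 14 in all, crops included, and the job is handed in when it is done.

```bash
ls; mkdir -p pics; python3 - <<'E'
from workcell import manip, eyes, job
import cv2
print(manip.get_obs()); print(manip.hold_point_z)
for n in("scene","top"):
    p,d=eyes.camera(n); cv2.imwrite(f"pics/{n}0.png",p[:,:,::-1]); print(n,eyes.camera_params(n))
print(eyes.camera_params("wrist"))
E
```

```text
pics
{'clock': 0.0, 'joint_pos': array([ 1.31138256,  0.33291752, -0.0646894 ,  1.46095133,  0.02155652,
        1.34990678, -0.08851198]), 'joint_velocities': array([0.00126849, 0.00041363, 0.00058826, 0.00027899, 0.0008394 ,
       0.00068006, 0.00079856]), 'tau': array([-1.17009829e-03, -6.25440717e+01,  4.84227226e-02, -3.91612315e+01,
        1.61205826e-02,  9.73913498e-03,  9.89691699e-06]), 'position': array([ 0.14653255, -0.6071502 ,  0.20868263]), 'ee_rot': array([ 9.92998427e-01,  1.18125223e-01, -1.02863674e-04, -7.37777505e-04]), 'ft_force': array([-0.55029045,  0.89264558,  0.01562483]), 'torque': array([ 0.02720206,  0.01170173, -0.01013648]), 'grasp_force': 0.0, 'grip_width': 1.0012928651540698}
0.0187
scene {'fx': 467.23304360382815, 'fy': 467.23304360382815, 'cx': 310.8959103719546, 'cy': 235.3756110798188, 'world_from_camera': array([[ 0.21561601,  0.74214042, -0.63461589,  1.31162289],
       [ 0.97641239, -0.15631405,  0.14894549, -0.27454668],
       [ 0.01133909, -0.65176185, -0.75833892,  1.05774495],
       [ 0.        ,  0.        ,  0.        ,  1.        ]])}
top {'fx': 443.8213351372269, 'fy': 443.8213351372269, 'cx': 321.47725479356893, 'cy': 233.2744687052665, 'world_from_camera': array([[ 0.02539002, -0.98892716,  0.1462136 ,  0.42492894],
       [-0.99964415, -0.02391926,  0.01180858, -0.12317762],
       [-0.00818051, -0.14646139, -0.98918256,  1.20345606],
       [ 0.        ,  0.        ,  0.        ,  1.        ]])}
{'fx': 342.6708804845172, 'fy': 342.6708804845172, 'cx': 322.91584696701784, 'cy': 241.125774715712, 'hand_eye': array([[ 5.98609969e-04, -9.52552739e-01, -3.04372995e-01,
         7.84735988e-02],
       [ 9.99999800e-01,  5.08754065e-04,  3.74523275e-04,
        -1.15331023e-03],
       [-2.01902173e-04, -3.04373159e-01,  9.52552854e-01,
        -1.64394555e-01],
       [ 0.00000000e+00,  0.00000000e+00,  0.00000000e+00,
         1.00000000e+00]])}
```

View pics/scene0.png

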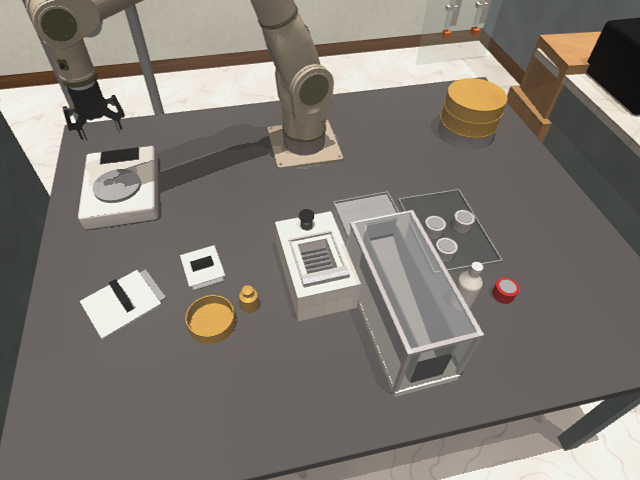

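View pics/top0.png

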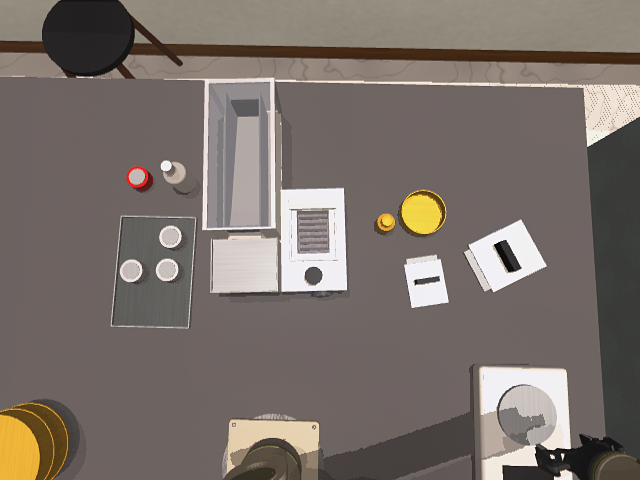

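Top view: grey tins are at (170,237), (131,270) and (167,269). The red look-alike is at (138,177) and stays put. There are two covers with handles: a small one at (427,281) and a large one at (507,256). The smaller is meant. Next I'll measure these and enlarge a crop.

```bash
cat > h.py <<'E'
from workcell import manip, eyes, job
import numpy as np, cv2
from scipy.spatial.transform import Rotation as R
def cam(n):
    o=manip.get_obs(); p,d=eyes.camera(n); P=eyes.camera_params(n)
    if n=="wrist":
        T=np.eye(4);T[:3,:3]=R.from_quat(o["ee_rot"]).as_matrix();T[:3,3]=o["position"];M=T@P["hand_eye"]
    else: M=P["world_from_camera"]
    v,u=np.mgrid[0:480,0:640]
    ray=np.stack([(u-P["cx"])/P["fx"],(v-P["cy"])/P["fy"],np.ones_like(u,float)],-1)
    W=(ray*d[...,None])@M[:3,:3].T+M[:3,3]; W[d==0]=np.nan
    return p,W,M,P,ray
def plane(M,P,uv,z):
    uv=np.atleast_2d(uv).astype(float)
    r=np.c_[(uv[:,0]-P["cx"])/P["fx"],(uv[:,1]-P["cy"])/P["fy"],np.ones(len(uv))]@M[:3,:3].T
    return M[:3,3]+r*((z-M[2,3])/r[:,2])[:,None]
def comps(mask,minA=30):
    n,l,s,c=cv2.connectedComponentsWithStats(mask.astype(np.uint8))
    return [(l==i,s[i],c[i]) for i in range(1,n) if s[i,4]>=minA]
def rect(pts): # minAreaRect in mm
    r=cv2.minAreaRect((pts[:,:2]*1000).astype(np.float32)); return np.round(r[0],1),np.round(r[1],1),round(r[2],2)
def save(p,name,box=None,k=1):
    if box: p=p[box[1]:box[3],box[0]:box[2]]
    cv2.imwrite(f"pics/{name}.png",cv2.resize(p[:,:,::-1],None,fx=k,fy=k,interpolation=cv2.INTER_CUBIC))
E
python3 - <<'E'
from h import *
for n in("top","scene"):
    p,W,M,P,ray=cam(n)
    print(n,"bench z",np.nanmedian(W[(W[...,0]>.3)&(abs(W[...,2])<.02)][:,2]))
    z=W[...,2]; sat=p.max(2).astype(int)-p.min(2)
    bright=p.min(2)>150
    for lab,m in (("deck",(abs(z-.11)<.007)&bright&(W[...,0]>.3)),("tins",(abs(z-.046)<.008)&(p.min(2)>110)&(sat<40)&(W[...,1]>.15)),("cov",(z<.02)&(z>.0)&bright&(W[...,1]<-.3)&(W[...,0]>.3)),("handle",(z>.015)&(z<.055)&(p.max(2)<60)&(W[...,1]<-.3)&(W[...,0]>.3)),("roof",(abs(z-.212)<.008)&(W[...,0]>.4)),("bottle/weight/sieve",(z>.035)&(z<.17)&(W[...,0]>.45)&((abs(W[...,1]+.4)<.15)|(W[...,1]>.13)))):
        for mm,s,c in comps(m,60):
            q=W[mm]; print(lab,c.round(),s[4],rect(q),q.mean(0).round(4),"zmax",q[:,2].max().round(3))
    if n=="top": save(p,"covers",(380,190,580,340),4)
E
```

```text
top bench z 0.0012315994841143318
deck [176. 174.] 163 (array([734. , 268.9]), array([44.3, 54. ]), 44.6) [0.73   0.2633 0.1103] zmax 0.117
deck [313. 246.] 4107 (array([572.6, -88.9]), array([255.9, 160.2]), 2.76) [ 0.5559 -0.09    0.111 ] zmax 0.117
tins [136. 176.] 188 (array([740.8, 394.9]), array([39.8, 42.3]), 3.34) [0.74   0.3946 0.0433] zmax 0.05
tins [170. 236.] 390 (array([578.4, 290.8]), array([57.9, 57.2]), 44.8) [0.5779 0.2902 0.0466] zmax 0.053
tins [167. 270.] 400 (array([490.9, 292.5]), array([55.3, 60.4]), 1.04) [0.4904 0.292  0.0468] zmax 0.054
tins [131. 271.] 404 (array([485.9, 386.3]), array([55.2, 60.7]), 1.46) [0.4856 0.3861 0.0469] zmax 0.053
cov [504. 257.] 2999 (array([ 550.4, -602.7]), array([143., 186.]), 26.72) [ 0.5499 -0.6013  0.0086] zmax 0.016
cov [425. 281.] 1651 (array([ 481.3, -390.9]), array([130.9, 102.6]), 10.1) [ 0.479  -0.3903  0.0065] zmax 0.014
handle [507. 256.] 386 (array([ 550.2, -598.9]), array([81.1, 22.1]), 27.41) [ 0.5487 -0.5962  0.0429] zmax 0.055
roof [239. 155.] 10840 (array([758.2,  85.5]), array([364.6, 167.5]), 2.84) [0.7526 0.
[... 2894 characters left out ...]
ray([579. , 289.9]), array([57.8, 60.7]), 28.98) [0.5817 0.2871 0.0442] zmax 0.051
bottle/weight/sieve [470. 283.] 731 (array([742. , 265.3]), array([59.2, 47.2]), 31.07) [0.7488 0.2638 0.1074] zmax 0.162
bottle/weight/sieve [507. 287.] 353 (array([742.1, 393.5]), array([61.8, 58.1]), 77.18) [0.7421 0.3917 0.0408] zmax 0.047
bottle/weight/sieve [248. 296.] 303 (array([ 636. , -278.2]), array([40.6, 47. ]), 6.48) [ 0.6384 -0.2787  0.0572] zmax 0.078
bottle/weight/sieve [216. 314.] 171 (array([ 660.9, -369.3]), array([121.6,  96.5]), 7.68) [ 0.6607 -0.3637  0.0382] zmax 0.043
bottle/weight/sieve [460. 360.] 469 (array([935.4, 153.3]), array([ 4.5, 46.3]), 1.62) [0.9353 0.1531 0.1056] zmax 0.17
```

View pics/covers.png

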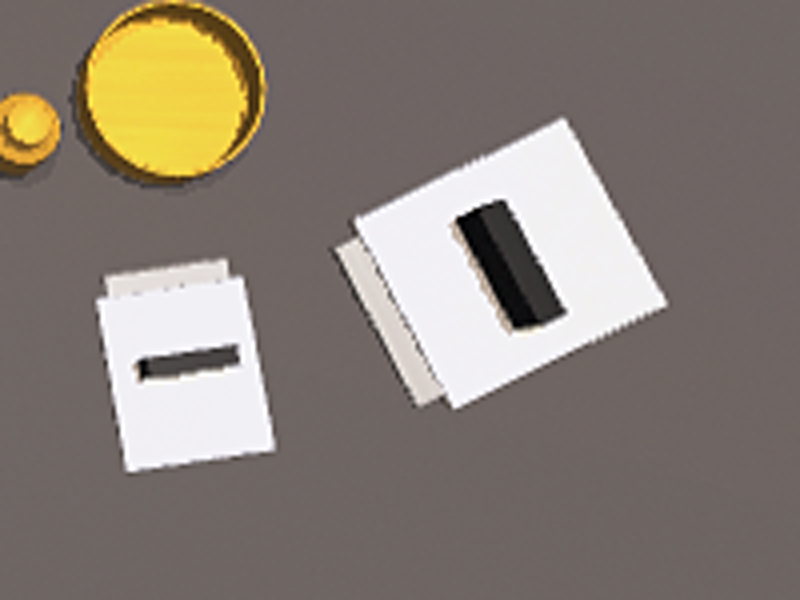

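The crop shows the small cover, about 100 mm wide, with its tongue upward (+x) and its handle at crop (190,360). The large one at crop (510,265) has its tongue the wrong way, so the small one is right. I'll go above it with the fingers closing along the cover's x.

```bash
python3 -m crank '[[[3.5,2.4,1.55,0,0,0,6.2],[3.5,2.4,1.55,0,0,0,6.2],[3.5,2.4,1.55,0,0,0,6.2],[3.5,2.4,1.55,0,0,0,6.2],[3.5,2.4,1.55,0,0,0,6.2],[3.5,2.4,1.55,0,0,0,6.2],[3.5,2.4,1.55,0,0,0,6.2],[3.5,2.4,1.55,0,0,0,6.2],[3.5,2.4,1.55,0,0,0,6.2],[3.5,2.4,1.55,0,0,0,6.2],[3.5,2.4,1.55,0,0,0,6.2],[3.5,2.4,1.55,-2,0,0,6.2],[3.5,2.4,1.55,-2,0,0,6.2],[3.5,2.2,1.55,-2,0,0,5.8],[3.5,0,0,0,0,0,0],[3.5,0,0,0,0,0,0]]]' 40
cat >> h.py <<'E'
def pose():
    o=manip.get_obs(); r=R.from_quat(o["ee_rot"]).as_matrix()
    print("t",round(o["clock"],2),"pos",o["position"].round(4),"xyaw",np.degrees(np.arctan2(r[1,0],r[0,0])).round(2),"zax",r[:,2].round(3),"F",o["ft_force"].round(2),"w",round(float(o["grip_width"])*8.54,2),"gf",round(float(o["grasp_force"]),1),"j",o["joint_pos"].round(2))
E
python3 - <<'E'
from h import *
pose()
p,W,M,P,ray=cam("wrist")
z=W[...,2]; save(p,"w1")
near=(np.hypot(W[...,0]-.481,W[...,1]+.39)<.06)
m=near&(z>.028)&(z<.045)
for mm,s,c in comps(m,60): q=W[mm]; print(c,s[4],rect(q),q.mean(0),q[:,2].max())
print(np.nanmedian(z[near&(z<.015)]))
E
```

```text
clock: 2.2
position: [0.4802, -0.3913, 0.1498]
ee_rot: [0.644, 0.765, -0.0, 0.0]
ft_force: [-0.3, -0.6, -0.3]
grip_width: 0.411
grasp_force: 0.0
t 2.2 pos [ 0.4802 -0.3913  0.1498] xyaw 99.86 zax [-0. -0. -1.] F [-0.32 -0.6  -0.3 ] w 3.51 gf 0.0 j [ 0.96  0.4  -0.45  1.54  0.18  1.25  0.66]
[323.2596401 226.479006 ] 1167 (array([ 480.7, -390.4]), array([13.5, 60.6]), 10.18) [ 0.48049044 -0.38856713  0.035992  ] 0.03881940421823116
0.00600264773975423
```

```bash
python3 -m crank '[[[3.5,0.05,0.1,-4,0,0,0],[3.5,0,0,-4,0,0,0],[3.5,0,0,-3,0,0,0],[3.5,0,0,-1.5,0,0,0],[3.5,0,0,-0.9,0,0,0],[3.5,0,0,-0.4,0,0,0],[3.5,0,0,0,0,0,0],[1,0,0,0,0,0,0],[1,0,0,0,0,0,0],[1,0,0,0,0,0,0],[1,0,0,0,0,0,0],[1,0,0,0,0,0,0],[1,0,0,1,0,0,0],[1,0,0,2,0,0,0],[1,0,0,4,0,0,0],[1,0,0,4,0,0,0],[1,0,0,4,0,0,0],[1,0,0,0,0,0,0]]]' 60
python3 -c "from h import *;pose()"
```

```text
clock: 4.5
position: [0.483, -0.3905, 0.1665]
ee_rot: [0.643, 0.766, 0.0, 0.004]
ft_force: [-1.0, -0.3, -3.1]
grip_width: 0.13
grasp_force: 47.5
t 4.5 pos [ 0.483  -0.3905  0.1665] xyaw 99.97 zax [ 0.006 -0.004 -1.   ] F [-0.96 -0.34 -3.11] w 1.11 gf 47.5 j [ 0.96  0.38 -0.46  1.52  0.17  1.28  0.66]
```

```bash
python3 -m crank '[[[1,0,0,2,0,0,0],[1,0,0,2.5,0,0,0],[1,0.86,3,0,0,0,-0.72],[1,0.86,3,0,0,0,-0.72],[1,0.86,3,0,0,0,-0.72],[1,0.86,3,0,0,0,-0.72],[1,0.86,3,0,0,0,-0.72],[1,0.86,3,0,0,0,-0.72],[1,0.86,3,0,0,0,-0.72],[1,0.86,3,0,0,0,-0.72],[1,0.86,3,0,0,0,-0.72],[1,0.86,3,0,0,0,-0.72],[1,0,0,0,-0.21,4.33,0],[1,0,0,0,-0.21,4.33,0],[1,0,0,0,-0.21,4.33,0],[1,0,0,0,0,0,0],[1,0,0,0,0,0,0]]]'
python3 - <<'E'
from h import *
pose()
O=np.array([.577,.0762,0]); A=R.from_euler('z',2.83,degrees=True).as_matrix()
for n in ("top","scene"):
    p,W,M,P,ray=cam(n); D=(W-O)@A
    m=(D[...,2]>.18)&(D[...,2]<.28)&(abs(D[...,1]+.165)<.065)&(D[...,0]>-.09)&(D[...,0]<.06)&(p.min(2)>150)
    q=D[m]; 
    if len(q)<30: print(n,len(q));continue
    c=np.linalg.lstsq(np.c_[q[:,:2],np.ones(len(q))],q[:,2],rcond=None)[0]
    print(n,len(q),"tilt",np.degrees(np.arctan(c[:2])),"lo",q.min(0),"hi",q.max(0),rect(q))
    save(p,n+"2",(250,150,410,310) if n=="top" else (220,170,380,330),4)
E
```

```text
clock: 6.62
position: [0.5671, -0.0895, 0.2066]
ee_rot: [0.685, 0.719, -0.082, -0.078]
ft_force: [1.1, 0.0, -2.1]
grip_width: 0.127
grasp_force: 47.5
t 6.62 pos [ 0.5671 -0.0895  0.2066] xyaw 92.77 zax [-0.224 -0.011 -0.975] F [ 1.09  0.   -2.14] w 1.09 gf 47.5 j [ 0.48  0.47 -0.59  1.37  0.24  1.61 -0.06]
top 0
scene 770 tilt [-12.79554355   0.33482329] lo [-0.08525541 -0.21701369  0.18003064] hi [ 0.04440877 -0.11586699  0.21507041] (array([ -19.8, -166.4]), array([101. , 129.2]), 88.98)
```

```bash
python3 -c "
import cv2,numpy as np
a=cv2.imread('pics/top2.png');b=cv2.imread('pics/scene2.png')
cv2.imwrite('pics/c2.png',cv2.resize(np.hstack([a,b]),(800,400)))"
```

```text
[ WARN:0@0.007] global loadsave.cpp:275 findDecoder imread_('pics/top2.png'): can't open/read file: check file path/integrity
Traceback (most recent call last):
ValueError: all the input arrays must have same number of dimensions, but the array at index 0 has 1 dimension(s) and the array at index 1 has 3 dimension(s)
```

```bash
python3 -m crank '[[[1,0,0,-2.5,0,0,0],[1,0,0,-2.5,0,0,0],[1,0,0,-1.2,0,0,0],[1,0,0,-0.5,0,0,0],[1,0,0,0,0,0,0],[1,0,0,0,0,0,0]]]'
cat > cov.py <<'E'
from h import *
pose()
O=np.array([.577,.0762,0]); A=R.from_euler('z',2.83,degrees=True).as_matrix()
print("TCP D",(manip.get_obs()["position"]-O)@A)
p,W,M,P,ray=cam("scene"); D=(W-O)@A
def fit(m,at):
    q=D[m]; c=np.linalg.lstsq(np.c_[q[:,:2],np.ones(len(q))],q[:,2],rcond=None)[0]
    r=abs(np.c_[q[:,:2],np.ones(len(q))]@c-q[:,2])<.003; q=q[r]
    c=np.linalg.lstsq(np.c_[q[:,:2],np.ones(len(q))],q[:,2],rcond=None)[0]
    print(len(q),"tilt",np.degrees(np.arctan(c[:2])).round(2),"lo",q.min(0).round(4),"hi",q.max(0).round(4),"z at",at,c@[at,-.165,1])
    return r
w=p.min(2)>150
print("deck",np.nanmedian(D[...,2][w&(abs(D[...,1]+.165)<.075)&(abs(D[...,0]-.1)<.008)]),"ledge",np.nanmedian(D[...,2][w&(abs(D[...,1]+.165)<.05)&(abs(D[...,0]-.069)<.004)]))
fit(w&(D[...,2]>.114)&(abs(D[...,1]+.165)<.045)&(D[...,0]>-.09)&(D[...,0]<.02)&(D[...,2]<.17),.04)
save(p,"s%d"%int(manip.get_obs()["clock"]*100),(250,190,390,310),5)
E
python3 cov.py; ls pics
```

```text
clock: 7.48
position: [0.5674, -0.0897, 0.1406]
ee_rot: [0.685, 0.719, -0.082, -0.078]
ft_force: [-1.7, -0.5, 4.8]
grip_width: 0.129
grasp_force: 47.7
t 7.47 pos [ 0.5674 -0.0897  0.1406] xyaw 92.76 zax [-0.224 -0.011 -0.975] F [-1.71 -0.52  4.84] w 1.1 gf 47.7 j [ 0.48  0.51 -0.58  1.45  0.27  1.49 -0.07]
TCP D [-0.0177531  -0.16518378  0.14060737]
deck 0.11066933455964284 ledge 0.5411741641806167
407 tilt [-17.82  -0.93] lo [-0.0855 -0.2099  0.1185] hi [ 0.0199 -0.1201  0.1566] z at 0.04 0.11414914511831718
covers.png
s752.png
scene0.png
scene2.png
top0.png
w1.png
```

View pics/s752.png

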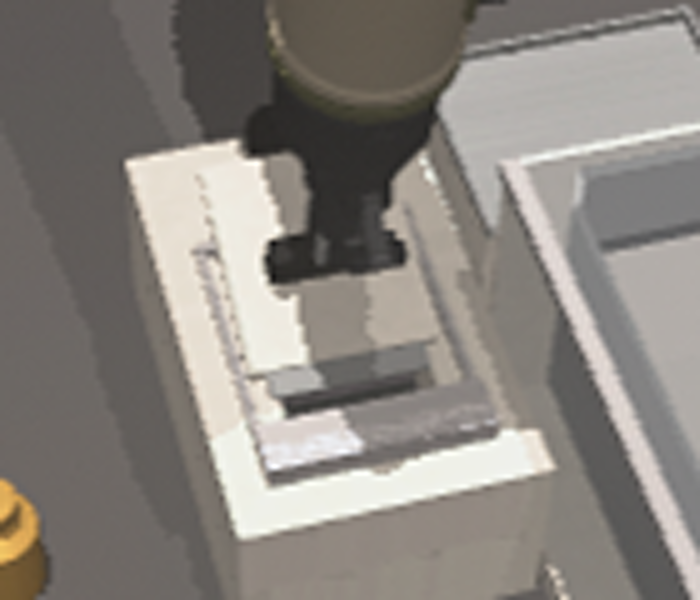

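The picture shows the cover's tongue edge at about (340,370), short of the ledge bar at (380,425). The cover's front edge has caught the pump head (fz rose, tilt grew). I'll lift, move forward and remeasure.

```bash
python3 -m crank '[[[1,0,0,1.5,0,0,0],[1,0.5,0.02,0.5,0,0,0],[1,0.5,0.03,0,0.2,-4.5,0],[1,0,0,0,0,0,0],[1,0,0,0,0,0,0]]]'
python3 cov.py
```

```text
clock: 8.15
position: [0.577, -0.0892, 0.1595]
ee_rot: [0.688, 0.722, -0.054, -0.052]
ft_force: [-0.4, -0.2, -1.5]
grip_width: 0.128
grasp_force: 47.7
t 8.15 pos [ 0.577  -0.0892  0.1595] xyaw 92.76 zax [-0.149 -0.008 -0.989] F [-0.36 -0.22 -1.48] w 1.09 gf 47.7 j [ 0.51  0.46 -0.6   1.47  0.25  1.44 -0.06]
TCP D [-0.00820804 -0.16520419  0.15950256]
deck 0.10916105427319367 ledge 0.5587666391854924
337 tilt [-8.05 -0.59] lo [-0.0735 -0.2099  0.1448] hi [ 0.0197 -0.12    0.1627] z at 0.04 0.14509689449251612
```

```bash
python3 -m crank '[[[1,0,0,0,-0.2,4,0],[1,0,0,-1,0,0,0],[1,0,0,-0.7,0,0,0],[1,0,0,-0.4,0,0,0],[1,0,0,0,0,0,0],[1,0,0,0,0,0,0]]]'
python3 cov.py
```

```text
clock: 8.95
position: [0.5772, -0.0892, 0.1389]
ee_rot: [0.686, 0.72, -0.079, -0.075]
ft_force: [-0.6, 0.1, -1.4]
grip_width: 0.126
grasp_force: 47.7
t 8.95 pos [ 0.5772 -0.0892  0.1389] xyaw 92.76 zax [-0.215 -0.011 -0.976] F [-0.65  0.11 -1.42] w 1.08 gf 47.7 j [ 0.48  0.53 -0.58  1.43  0.28  1.49 -0.08]
TCP D [-0.00794495 -0.16517571  0.13893973]
deck 0.5260425633386285 ledge 0.5404316325037734
340 tilt [-12.2   -0.24] lo [-0.0732 -0.2099  0.1235] hi [ 0.02   -0.12    0.1473] z at 0.04 0.12080138642472886
```

```bash
python3 -m crank '[[[1,0.5,0.025,0,0,0,0],[1,0.5,0.025,0,0,0,0],[1,0.4,0.02,0,0,0,0],[1,0.4,0.02,0,0,0,0],[1,0,0,0,0,0,0],[1,0,0,0,0,0,0]]]'
python3 cov.py
```

```text
clock: 9.75
position: [0.5951, -0.0882, 0.1385]
ee_rot: [0.686, 0.72, -0.079, -0.075]
ft_force: [0.6, -0.6, -2.0]
grip_width: 0.127
grasp_force: 47.7
t 9.75 pos [ 0.5951 -0.0882  0.1385] xyaw 92.77 zax [-0.216 -0.011 -0.976] F [ 0.61 -0.59 -1.95] w 1.09 gf 47.7 j [ 0.45  0.56 -0.57  1.38  0.29  1.51 -0.08]
TCP D [ 0.0099309  -0.16507006  0.13850444]
deck 0.5351234391027464 ledge 0.5365606167543184
210 tilt [-12.15  -0.44] lo [-0.056  -0.21    0.1265] hi [ 0.0198 -0.1204  0.1465] z at 0.04 0.1240157701369309
```

```bash
python3 -m crank '[[[1,0.3,0.015,0,0,0,0],[1,0,0,0,0,0,0],[1,-0.1,-0.005,-0.4,0.15,-3.1,0],[1,-0.1,-0.005,-0.4,0.15,-3.1,0],[1,-0.1,-0.005,-0.4,0.15,-3.1,0],[1,0,0,0,0,0,0],[1,-0.1,-0.005,-0.35,0.15,-3.1,0],[1,0,0,0,0,0,0],[1,0,0,0,0,0,0]]]'
python3 cov.py
```

```text
clock: 10.92
position: [0.5944, -0.0882, 0.1233]
ee_rot: [0.69, 0.724, -0.001, -0.001]
ft_force: [0.2, -0.2, -0.5]
grip_width: 0.128
grasp_force: 47.7
t 10.93 pos [ 0.5944 -0.0882  0.1233] xyaw 92.76 zax [-0.003 -0.    -1.   ] F [ 0.18 -0.17 -0.49] w 1.1 gf 47.7 j [ 0.56  0.41 -0.61  1.61  0.25  1.21 -0.06]
TCP D [ 0.0092769  -0.16510341  0.12328178]
deck 0.10918173379693907 ledge 0.12422461722738143
196 tilt [ 0.08 -0.14] lo [-0.0668 -0.2099  0.1141] hi [ 0.0197 -0.1201  0.12  ] z at 0.04 0.11644394824445378
```

```bash
python3 -m crank '[[[1,0,0,-0.15,0,0,0],[1,0,0,0,0,0,0],[3.5,0,0,0,0,0,0],[3.5,0,0,0,0,0,0],[3.5,0,0,0,0,0,0],[3.5,0,0,1,0,0,0],[3.5,0,0,2,0,0,0],[3.5,0,0,4,0,0,0],[3.5,0,0,4,0,0,0],[3.5,0,0,3,0,0,0],[3.5,0,0,0,0,0,0]]]'
python3 cov.py; python3 - <<'E'
from h import *
O=np.array([.577,.0762,0]); A=R.from_euler('z',2.83,degrees=True).as_matrix()
p,W,M,P,ray=cam("wrist");D=(W-O)@A; save(p,"w3")
m=(p.max(2)<70)&(D[...,2]>.125)&(D[...,2]<.155)&(np.hypot(D[...,0]-.008,D[...,1]+.165)<.05)
for mm,s,c in comps(m,60): q=D[mm]; print(c,s[4],rect(q),q.mean(0),q.max(0))
m=(D[...,2]>.14)&(D[...,2]<.165)&(np.hypot(D[...,0]+.105,D[...,1]+.165)<.05)
for mm,s,c in comps(m,60): q=D[mm]; print("pump",s[4],rect(q),q.max(0))
E
```

```text
clock: 12.35
position: [0.5955, -0.088, 0.2658]
ee_rot: [0.69, 0.724, 0.001, 0.002]
ft_force: [0.0, 0.7, -0.5]
grip_width: 0.408
grasp_force: 0.0
t 12.35 pos [ 0.5955 -0.088   0.2658] xyaw 92.77 zax [ 0.004 -0.001 -1.   ] F [ 0.    0.73 -0.49] w 3.49 gf 0.0 j [ 0.57  0.32 -0.64  1.41  0.19  1.47 -0.01]
TCP D [ 0.01036354 -0.16486288  0.26578731]
deck 0.10910015440501364 ledge 0.12420762840810895
325 tilt [ 0.21 -0.21] lo [-0.0751 -0.21    0.114 ] hi [ 0.0199 -0.1201  0.1201] z at 0.04 0.11619841974964604
[322.184375 212.8375  ] 640 (array([   9.7, -154.3]), array([11.9, 38.5]), 0.53) [ 0.00956941 -0.15144354  0.14505105] [ 0.01551742 -0.13497732  0.14830289]
pump 2055 (array([-104.8, -164.5]), array([41.3, 40.9]), 56.84) [-0.08414669 -0.1434035   0.15745641]
```

View pics/w3.png

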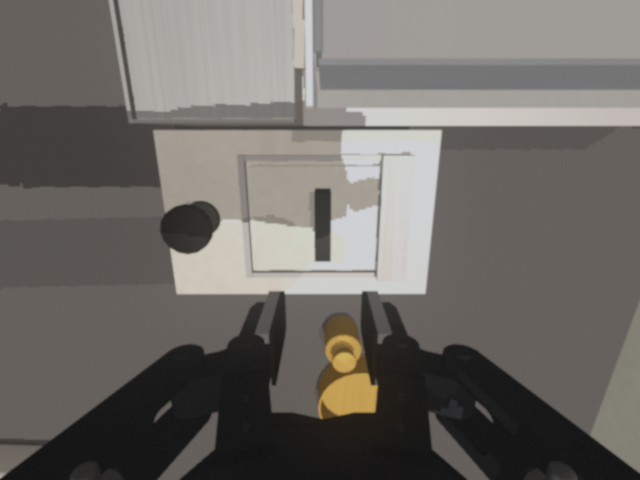

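The wrist view shows the handle at (323,225) in the recess, with the ledge at (397,215) over the tongue. The cover is flat and released. Tins next: I'll go above the tray.

```bash
python3 -m crank '[[[7.2,-0.15,2.7,0,0,0,6.43],[7.2,-0.15,2.7,0,0,0,6.43],[7.2,-0.15,2.7,0,0,0,6.43],[7.2,-0.15,2.7,0,0,0,6.43],[7.2,-0.15,2.7,0,0,0,6.43],[7.2,-0.15,2.7,0,0,0,6.43],[7.2,-0.15,2.7,0,0,0,6.43],[7.2,-0.15,2.7,0,0,0,6.43],[7.2,-0.15,2.7,0,0,0,6.43],[7.2,-0.15,2.7,0,0,0,6.43],[7.2,-0.15,2.7,0,0,0,6.43],[7.2,-0.1,2.7,-1,0,0,6.43],[7.2,0,2.7,-2,0,0,6.43],[7.2,0,2.7,-2,0,0,6.43],[7.2,0,0,0,0,0,0],[7.2,0,0,0,0,0,0]]]'
cat > tins.py <<'E'
from h import *
import sys
pose(); n=sys.argv[1] if len(sys.argv)>1 else "wrist"
p,W,M,P,ray=cam(n); z=W[...,2]; sat=p.max(2).astype(int)-p.min(2)
m=(abs(z-.046)<.008)&(p.min(2)>100)&(sat<40)&(W[...,1]>.15)&(W[...,0]>.3)&(W[...,1]<.5)
for mm,s,c in comps(m,150):
    k=cv2.findContours(mm.astype(np.uint8),0,1)[0]; (u,v),r=cv2.minEnclosingCircle(max(k,key=len))
    print((round(u),round(v)),"r",round(r,1),plane(M,P,(u,v),.046)[0].round(4),W[mm][:,2].mean().round(4))
E
python3 tins.py; python3 tins.py top
```

```text
clock: 14.45
position: [0.5768, 0.289, 0.2115]
ee_rot: [-0.023, 1.0, -0.001, 0.0]
ft_force: [0.3, -0.1, 0.4]
grip_width: 0.845
grasp_force: 0.0
t 14.45 pos [0.5768 0.289  0.2115] xyaw -177.33 zax [ 0.    -0.002 -1.   ] F [ 0.28 -0.08  0.4 ] w 7.21 gf 0.0 j [ 0.12  0.55 -0.97  1.36  0.45  1.46  0.8 ]
(174, 120) r 71.9 [0.4962 0.151  0.046 ] 0.0461
(331, 122) r 34.4 [0.4906 0.2932 0.046 ] 0.0456
(434, 122) r 35.5 [0.4862 0.3865 0.046 ] 0.0456
(324, 215) r 30.0 [0.5775 0.2908 0.046 ] 0.0457
(192, 260) r 57.5 [0.6317 0.1569 0.046 ] 0.0462
(302, 350) r 26.3 [0.7343 0.274  0.046 ] 0.0462
(405, 357) r 16.1 [0.7384 0.3908 0.046 ] 0.0424
t 14.5 pos [0.5771 0.2888 0.212 ] xyaw -177.36 zax [ 0.001 -0.002 -1.   ] F [-0.24 -0.25 -0.34] w 7.19 gf 0.0 j [ 0.12  0.55 -0.97  1.36  0.45  1.46  0.8 ]
(136, 176) r 7.9 [0.7387 0.3933 0.046 ] 0.0434
(170, 236) r 11.4 [0.5791 0.2905 0.046 ] 0.0464
```

```bash
python3 -m crank '[[[7.2,0.05,0.2,-5,0,0,0],[7.2,0,0,-5,0,0,0],[7.2,0,0,-5,0,0,0],[7.2,0,0,-3,0,0,0],[7.2,0,0,-1.5,0,0,0],[7.2,0,0,-0.7,0,0,0],[7.2,0,0,0,0,0,0],[5,0,0,0,0,0,0],[5,0,0,0,0,0,0],[5,0,0,0,0,0,0],[5,0,0,0,0,0,0],[5,0,0,1,0,0,0],[5,0,0,3,0,0,0],[5,0,0,5,0,0,0],[5,0,0,5,0,0,0],[5,-1,0,5,0,0,0],[5,-1,0,4,0,0,0],[5,0,0,0,0,0,0]]]' 35
python3 -c "from h import *;pose()"
```

```text
clock: 16.8
position: [0.5573, 0.2935, 0.2439]
ee_rot: [-0.025, 1.0, 0.001, 0.003]
ft_force: [-0.1, -0.5, -2.3]
grip_width: 0.681
grasp_force: 38.4
t 16.8 pos [0.5573 0.2935 0.2439] xyaw -177.14 zax [ 0.006  0.001 -1.   ] F [-0.06 -0.51 -2.3 ] w 5.82 gf 38.4 j [ 0.14  0.5  -0.99  1.36  0.41  1.49  0.79]
```

```bash
python3 -m crank '[[[5,-1.5,-1.5,0,0,0,0],[5,-1.5,-3,0,0,0,0],[5,-1.5,-3.5,0,0,0,0],[5,0,-3.5,0,0,0,0],[5,0,-3.5,0,0,0,0],[5,0,-3.5,0,0,0,0],[5,0,-2.5,0,0,0,0],[5,0,-1.05,0,0,0,0],[5,0,0,-3,0,0,0],[5,0,0,-3,0,0,0],[5,0,0,-2,0,0,0],[5,0,0,-1,0,0,0],[5,0,0,-0.5,0,0,0],[5,0,0,0,0,0,0],[5,0,0,0,0,0,0]]]'
python3 -c "from h import *;pose()"
```

```text
clock: 18.68
position: [0.5119, 0.0718, 0.1471]
ee_rot: [-0.025, 1.0, -0.002, 0.0]
ft_force: [-14.8, -2.9, 24.3]
grip_width: 0.683
grasp_force: 40.9
t 18.68 pos [0.5119 0.0718 0.1471] xyaw -177.19 zax [ 0.    -0.003 -1.   ] F [-14.81  -2.91  24.25] w 5.83 gf 40.9 j [ 0.65  0.28 -1.    1.79  0.26  1.21  1.2 ]
```

```bash
python3 -m crank '[[[5,0,0,0.2,0,0,0],[5,0,0,0,0,0,0]]]'
python3 - <<'E'
from h import *
pose()
O=np.array([.577,.0762,0]); A=R.from_euler('z',2.83,degrees=True).as_matrix()
p,W,M,P,ray=cam("top");save(p,"t4",(190,180,350,310),4)
print("TCP D",(manip.get_obs()["position"]-O)@A)
E
```

```text
clock: 18.92
position: [0.5128, 0.0715, 0.1472]
ee_rot: [-0.024, 1.0, -0.001, 0.001]
ft_force: [-0.8, 0.7, 4.7]
grip_width: 0.682
grasp_force: 39.1
t 18.93 pos [0.5128 0.0715 0.1472] xyaw -177.21 zax [ 0.002 -0.001 -1.   ] F [-0.84  0.69  4.73] w 5.82 gf 39.1 j [ 0.66  0.28 -1.    1.79  0.25  1.21  1.2 ]
TCP D [-0.06438315 -0.00147851  0.14719545]
```

View pics/t4.png

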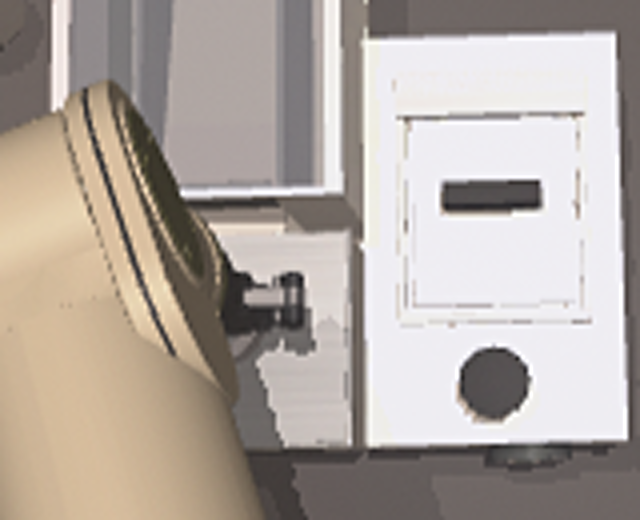

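The top view shows the gripper holding the tin on the sill at about (270,300). It was just pressing on the steel. I'll release it, go round behind and push it in.

```bash
python3 -m crank '[[[7.2,0,0,0,0,0,0],[7.2,0,0,0,0,0,0],[7.2,0,0,0,0,0,0],[7.2,0,0,2,0,0,0],[7.2,0,0,3,0,0,0],[1.5,0,0,2,0,0,0],[1.5,-2,0,0,0,0,0],[1.5,-2,0,0,0,0,0],[1.5,-1.5,0.15,0,0,0,0],[1.5,0,0,0,0,0,0],[1.5,0,0,0,0,0,0]]]'
python3 - <<'E'
from h import *
pose()
O=np.array([.577,.0762,0]); A=R.from_euler('z',2.83,degrees=True).as_matrix()
print("TCP D",(manip.get_obs()["position"]-O)@A)
p,W,M,P,ray=cam("scene");D=(W-O)@A
m=(abs(D[...,2]-.182)<.007)&(D[...,0]<-.02)&(D[...,0]>-.12)&(abs(D[...,1])<.06)&(p.min(2)>90)
for mm,s,c in comps(m,20): q=D[mm]; print(s[4],rect(q),q.mean(0))
p,W,M,P,ray=cam("top");D=(W-O)@A
m=(abs(D[...,2]-.182)<.007)&(D[...,0]<-.02)&(D[...,0]>-.12)&(abs(D[...,1])<.06)&(p.min(2)>90)
for mm,s,c in comps(m,20): q=D[mm]; print(s[4],rect(q),q.mean(0))
E
```

```text
clock: 20.35
position: [0.4578, 0.0727, 0.2173]
ee_rot: [-0.024, 1.0, -0.001, 0.001]
ft_force: [0.1, 0.5, 0.3]
grip_width: 0.177
grasp_force: 0.0
t 20.35 pos [0.4578 0.0727 0.2173] xyaw -177.23 zax [ 0.002 -0.002 -1.   ] F [0.1  0.5  0.26] w 1.51 gf 0.0 j [ 0.8   0.03 -1.05  1.81  0.03  1.31  1.36]
TCP D [-0.11918272  0.00236047  0.21725809]
314 (array([-63.4,  -1.7]), array([58.6, 59.8]), 8.47) [-0.06128316 -0.00288656  0.18050471]
472 (array([-62.2,  -4.2]), array([58.5, 50.6]), 39.68) [-0.0629939  -0.00311444  0.1823827 ]
```

```bash
python3 -m crank '[[[1.5,0,-0.4,-3,0,0,0],[1.5,0,0,-2.5,0,0,0],[1.5,0,0,-1,0,0,0],[1.5,1,0.05,0,0,0,0],[1.5,1,0.05,0,0,0,0],[1.5,1,0.05,0,0,0,0],[1.5,1,0.05,0,0,0,0],[1.5,1,0.05,0,0,0,0],[1.5,1,0.05,0,0,0,0],[1.5,1,0.05,0,0,0,0],[1.5,1,0.05,0,0,0,0],[1.5,1,0.05,0,0,0,0],[1.5,0.7,0.035,0,0,0,0],[1.5,0.5,0.025,0,0,0,0],[1.5,0,0,0,0,0,0],[1.5,0,0,0,0,0,0]]]'
cat > inside.py <<'E'
from h import *
import sys
pose()
O=np.array([.577,.0762,0]); A=R.from_euler('z',2.83,degrees=True).as_matrix()
print("TCP D",((manip.get_obs()["position"]-O)@A).round(4))
p,W,M,P,ray=cam("scene"); D=(W-O)@A
m=(abs(D[...,1])<.06)&(D[...,0]>-.13)&(D[...,0]<.35)&(D[...,2]>.05)&(D[...,2]<.2)
b=np.round(D[m],3); 
for x0 in np.arange(-.1,.35,.03):
    q=D[m&(abs(D[...,0]-x0)<.015)&(abs(D[...,1])<.02)]
    if len(q): print(round(x0,3),len(q),np.percentile(q[:,2],[10,50,90]).round(3))
if len(sys.argv)>1: save(p,sys.argv[1],(330,170,490,400),3)
E
python3 inside.py in1
```

```text
clock: 22.45
position: [0.559, 0.0739, 0.1516]
ee_rot: [-0.024, 1.0, -0.001, 0.0]
ft_force: [0.1, -0.4, -0.1]
grip_width: 0.173
grasp_force: 0.0
t 22.45 pos [0.559  0.0739 0.1516] xyaw -177.21 zax [ 0.    -0.002 -1.   ] F [ 0.14 -0.44 -0.1 ] w 1.48 gf 0.0 j [ 0.58  0.4  -0.97  1.66  0.34  1.26  1.16]
TCP D [-0.0181 -0.0014  0.1516]
-0.1 35 [0.138 0.14  0.142]
-0.07 37 [0.139 0.141 0.142]
-0.04 6 [0.181 0.191 0.196]
-0.01 5 [0.187 0.193 0.196]
```

View pics/in1.png

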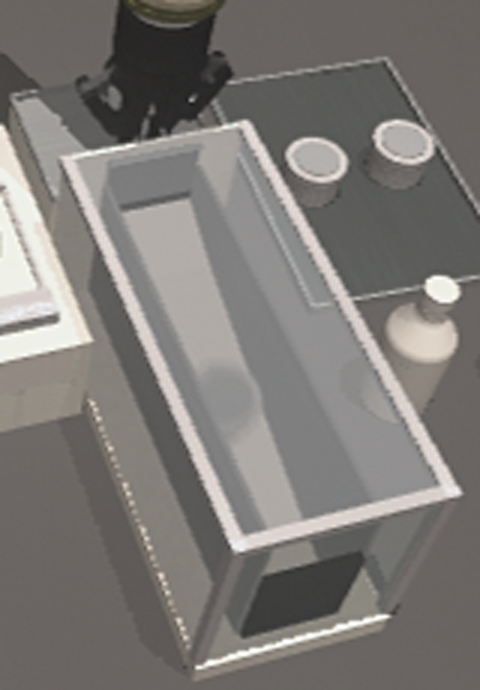

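The scene crop shows the tin inside the cabinet as a disc at about (230,400). The flap hangs shut at the port around (155,190). Next tin.

```bash
python3 -m crank '[[[1.5,-1.5,0,0,0,0,0],[1.5,-1.5,0,2,0,0,0],[1.5,0,0,4,0,0,0],[7.2,-0.6,1,3,0,0,0],[7.2,-0.6,3,0,0,0,0],[7.2,-0.6,3,0,0,0,0],[7.2,-0.6,3.5,0,0,0,0],[7.2,-0.6,3.5,0,0,0,0],[7.2,-0.5,3.5,0,0,0,0],[7.2,-0.3,3,-2,0,0,0],[7.2,0,1.5,-2,0,0,0],[7.2,0,0,0,0,0,0],[7.2,0,0,0,0,0,0]]]'
python3 tins.py; python3 tins.py top; python3 inside.py in2; python3 - <<'E'
import cv2
E
```

```text
clock: 24.12
position: [0.4916, 0.2932, 0.2023]
ee_rot: [-0.024, 1.0, -0.001, 0.001]
ft_force: [0.6, -0.5, 0.4]
grip_width: 0.846
grasp_force: 0.0
t 24.12 pos [0.4916 0.2932 0.2023] xyaw -177.26 zax [ 0.001 -0.002 -1.   ] F [ 0.56 -0.5   0.36] w 7.22 gf 0.0 j [ 0.22  0.41 -1.06  1.57  0.36  1.38  0.74]
(173, 216) r 62.9 [0.498  0.1503 0.046 ] 0.0462
(322, 214) r 30.9 [0.4898 0.2929 0.046 ] 0.0456
(419, 214) r 32.0 [0.4851 0.3858 0.046 ] 0.0456
(186, 309) r 25.1 [0.5987 0.1553 0.046 ] 0.0461
(296, 412) r 24.5 [0.7286 0.2741 0.046 ] 0.046
(397, 415) r 13.4 [0.7265 0.3929 0.046 ] 0.0426
t 24.18 pos [0.4918 0.2931 0.2025] xyaw -177.29 zax [ 0.002 -0.002 -1.   ] F [-0.69 -0.49  0.98] w 7.16 gf 0.0 j [ 0.22  0.4  -1.06  1.57  0.36  1.38  0.74]
(136, 176) r 7.9 [0.7387 0.3933 0.046 ] 0.0432
(166, 269) r 11.7 [0.4919 0.2931 0.046 ] 0.0465
(130, 272) r 10.9 [0.4817 0.3867 0.046 ] 0.0466
t 24.23 pos [0.4919 0.2931 0.2025] xyaw -177.3 zax [ 0.002 -0.001 -1.   ] F [-0.35 -0.86  0.11] w 7.21 gf 0.0 j [ 0.22  0.4  -1.06  1.57  0.36  1.38  0.74]
TCP D [-0.0743  0.2208  0.2025]
-0.1 117 [0.137 0.14  0.142]
-0.07 97 [0.138 0.141 0.142]
```

```bash
python3 -m crank '[[[7.2,-0.1,0,-5,0,0,0],[7.2,0,0,-5,0,0,0],[7.2,0,0,-5,0,0,0],[7.2,0,0,-2.5,0,0,0],[7.2,0,0,-1.2,0,0,0],[7.2,0,0,-0.5,0,0,0],[7.2,0,0,0,0,0,0],[5,0,0,0,0,0,0],[5,0,0,0,0,0,0],[5,0,0,0,0,0,0],[5,0,0,0,0,0,0],[5,0,0,1,0,0,0],[5,0,0,3,0,0,0],[5,0,0,5,0,0,0],[5,0,0,5,0,0,0],[5,0,0,5,0,0,0],[5,0,0,4.5,0,0,0],[5,0,0,0,0,0,0]]]' 35
python3 -m crank '[[[5,0,-1.5,0,0,0,0],[5,0.4,-3,0,0,0,0],[5,0.4,-3.5,0,0,0,0],[5,0.4,-3.5,0,0,0,0],[5,0.4,-3.5,0,0,0,0],[5,0.4,-3.5,0,0,0,0],[5,0.2,-2.5,0,0,0,0],[5,0,-0.9,0,0,0,0],[5,0,0,-3,0,0,0],[5,0,0,-3,0,0,0],[5,0,0,-2,0,0,0],[5,0,0,-1,0,0,0],[5,0,0,-0.3,0,0,0],[5,0,0,0,0,0,0],[5,0,0,0,0,0,0]]]'
python3 inside.py in3
```

```text
clock: 26.52
position: [0.4909, 0.2954, 0.2487]
ee_rot: [-0.025, 1.0, 0.001, 0.003]
ft_force: [-0.3, -0.0, -2.7]
grip_width: 0.675
grasp_force: 38.2
clock: 28.4
position: [0.5126, 0.075, 0.1522]
ee_rot: [-0.024, 1.0, -0.001, 0.001]
ft_force: [-0.1, 0.0, -2.2]
grip_width: 0.682
grasp_force: 38.2
t 28.4 pos [0.5126 0.075  0.1522] xyaw -177.22 zax [ 0.002 -0.001 -1.   ] F [-0.15  0.   -2.2 ] w 5.83 gf 38.2 j [ 0.67  0.29 -1.03  1.78  0.26  1.22  1.19]
TCP D [-0.0644  0.002   0.1522]
-0.1 22 [0.184 0.186 0.188]
-0.07 120 [0.184 0.186 0.189]
-0.04 150 [0.168 0.184 0.188]
```

View pics/in3.png

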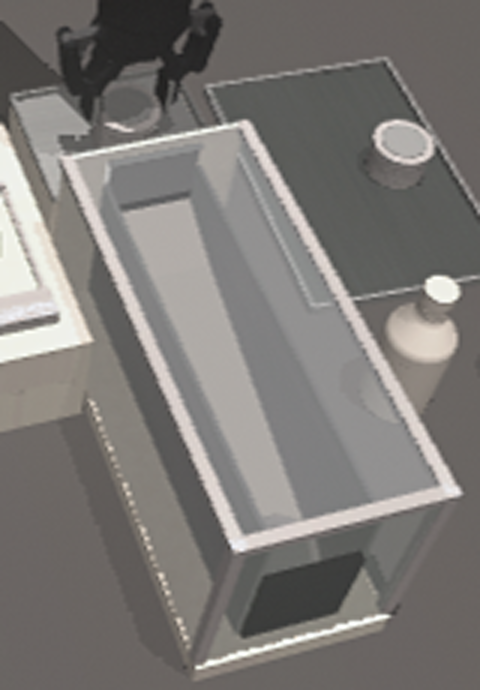

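The first tin has reached the far end, faint at (275,520). The second is 4 mm above the sill. I'll set it down, release and push.

```bash
python3 -m crank '[[[5,0,0,-0.4,0,0,0],[5,0,0,0,0,0,0],[7.2,0,0,0,0,0,0],[7.2,0,0,0,0,0,0],[7.2,0,0,0,0,0,0],[7.2,0,0,2,0,0,0],[7.2,0,0,3,0,0,0],[1.5,0,0,2,0,0,0],[1.5,-2,-0.1,0,0,0,0],[1.5,-2,-0.1,0,0,0,0],[1.5,-1.5,-0.1,0,0,0,0],[1.5,0,0,-2,0,0,0],[1.5,0,0,-2.5,0,0,0],[1.5,0,0,-2,0,0,0],[1.5,0,0,0,0,0,0]]]'
python3 -c "from h import *;pose()"
```

```text
clock: 30.32
position: [0.4567, 0.0721, 0.1527]
ee_rot: [-0.025, 1.0, -0.001, -0.0]
ft_force: [-0.2, -0.4, 0.8]
grip_width: 0.173
grasp_force: 0.0
t 30.32 pos [0.4567 0.0721 0.1527] xyaw -177.18 zax [-0.001 -0.001 -1.   ] F [-0.15 -0.38  0.77] w 1.47 gf 0.0 j [ 0.8   0.12 -1.09  1.9   0.11  1.19  1.29]
```

```bash
python3 -m crank '[[[1.5,1,0.05,0,0,0,0],[1.5,1,0.05,0,0,0,0],[1.5,1,0.05,0,0,0,0],[1.5,1,0.05,0,0,0,0],[1.5,1,0.05,0,0,0,0],[1.5,1,0.05,0,0,0,0],[1.5,1,0.05,0,0,0,0],[1.5,1,0.05,0,0,0,0],[1.5,1,0.05,0,0,0,0],[1.5,0.8,0.04,0,0,0,0],[1.5,0.6,0.03,0,0,0,0],[1.5,0,0,0,0,0,0],[1.5,0,0,0,0,0,0]]]'
python3 -c "from h import *;pose()"
python3 -m crank '[[[1.5,-1.5,0,0,0,0,0],[1.5,-1.5,0,2,0,0,0],[1.5,0,0,4,0,0,0],[7.2,-0.6,2,3,0,0,0],[7.2,-0.6,3.5,0,0,0,0],[7.2,-0.6,4,0,0,0,0],[7.2,-0.6,4,0,0,0,0],[7.2,-0.6,4,0,0,0,0],[7.2,-0.6,4,0,0,0,0],[7.2,-0.6,4,-2,0,0,0],[7.2,0,4,-2,0,0,0],[7.2,0,1.8,0,0,0,0],[7.2,0,0,0,0,0,0],[7.2,0,0,0,0,0,0]]]'
python3 tins.py; python3 inside.py in4
```

```text
clock: 31.95
position: [0.5609, 0.0771, 0.1525]
ee_rot: [-0.024, 1.0, -0.001, 0.0]
ft_force: [-0.3, -0.0, -0.1]
grip_width: 0.177
grasp_force: 0.0
t 31.95 pos [0.5609 0.0771 0.1525] xyaw -177.21 zax [ 0.    -0.002 -1.   ] F [-0.3  -0.01 -0.1 ] w 1.51 gf 0.0 j [ 0.59  0.41 -0.99  1.66  0.36  1.27  1.14]
clock: 33.7
position: [0.4895, 0.3892, 0.2028]
ee_rot: [-0.024, 1.0, -0.001, 0.001]
ft_force: [0.4, 0.1, 0.1]
grip_width: 0.841
grasp_force: 0.0
t 33.7 pos [0.4895 0.3892 0.2028] xyaw -177.26 zax [ 0.001 -0.002 -1.   ] F [0.38 0.09 0.05] w 7.19 gf 0.0 j [-0.01  0.53 -1.04  1.43  0.46  1.44  0.57]
(74, 212) r 64.6 [0.4972 0.1514 0.046 ] 0.0461
(320, 212) r 30.9 [0.4854 0.3871 0.046 ] 0.0457
(98, 322) r 40.6 [0.6172 0.156  0.046 ] 0.0459
(318, 414) r 16.6 [0.7295 0.3954 0.046 ] 0.0425
(136, 466) r 13.4 [0.8222 0.172  0.046 ] 0.0454
t 33.75 pos [0.4898 0.3889 0.2029] xyaw -177.3 zax [ 0.001 -0.002 -1.   ] F [0.6  0.01 0.22] w 7.18 gf 0.0 j [-0.01  0.53 -1.04  1.43  0.46  1.44  0.57]
TCP D [-0.0717  0.3167  0.2029]
-0.1 112 [0.138 0.14  0.142]
-0.07 94 [0.138 0.14  0.142]
```

View pics/in4.png

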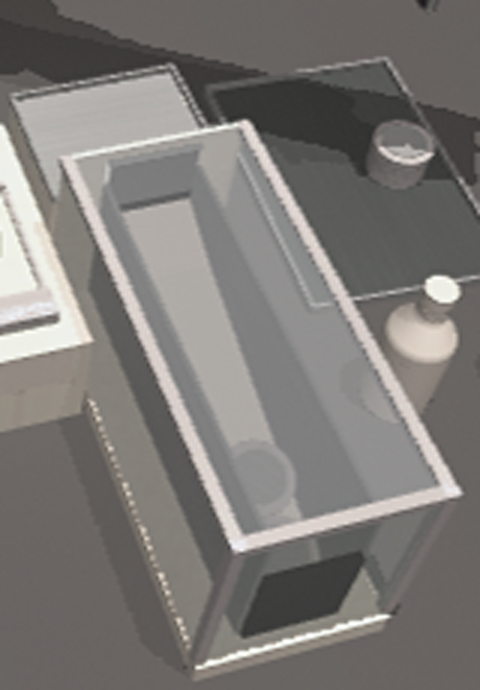

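The second tin is in at (260,475), the sill is empty and the flap is shut. Third tin.

```bash
python3 -m crank '[[[7.2,-0.4,-0.2,-5,0,0,0],[7.2,0,0,-5,0,0,0],[7.2,0,0,-5,0,0,0],[7.2,0,0,-2.5,0,0,0],[7.2,0,0,-1.2,0,0,0],[7.2,0,0,-0.5,0,0,0],[7.2,0,0,0,0,0,0],[5,0,0,0,0,0,0],[5,0,0,0,0,0,0],[5,0,0,0,0,0,0],[5,0,0,0,0,0,0],[5,0,0,1,0,0,0],[5,0,0,3,0,0,0],[5,0,0,5,0,0,0],[5,0,0,5,0,0,0],[5,0,0,5,0,0,0],[5,0,0,4.5,0,0,0],[5,0,0,0,0,0,0]]]' 35
python3 -m crank '[[[5,0.2,-2,0,0,0,0],[5,0.3,-3.5,0,0,0,0],[5,0.3,-3.5,0,0,0,0],[5,0.3,-3.5,0,0,0,0],[5,0.3,-3.5,0,0,0,0],[5,0.3,-3.5,0,0,0,0],[5,0.3,-3.5,0,0,0,0],[5,0.3,-3.5,0,0,0,0],[5,0.3,-3,0,0,0,0],[5,0,-1.6,0,0,0,0],[5,0,0,-3,0,0,0],[5,0,0,-3,0,0,0],[5,0,0,-2,0,0,0],[5,0,0,-1,0,0,0],[5,0,0,-0.3,0,0,0],[5,0,0,0,0,0,0],[5,0,0,0,0,0,0]]]'
python3 inside.py
```

```text
clock: 36.05
position: [0.4855, 0.3898, 0.25]
ee_rot: [-0.025, 1.0, 0.001, 0.003]
ft_force: [0.2, -0.0, -3.0]
grip_width: 0.683
grasp_force: 38.5
clock: 38.17
position: [0.5116, 0.0772, 0.1532]
ee_rot: [-0.024, 1.0, -0.001, 0.001]
ft_force: [-0.4, -0.6, -1.1]
grip_width: 0.681
grasp_force: 38.5
t 38.17 pos [0.5116 0.0772 0.1532] xyaw -177.22 zax [ 0.002 -0.001 -1.   ] F [-0.44 -0.59 -1.06] w 5.82 gf 38.5 j [ 0.69  0.29 -1.06  1.78  0.27  1.23  1.17]
TCP D [-0.0653  0.0042  0.1532]
-0.1 27 [0.14  0.185 0.187]
-0.07 116 [0.184 0.186 0.188]
-0.04 156 [0.168 0.183 0.188]
```

```bash
python3 -m crank '[[[5,0,-0.3,0,0,0,0],[5,0,0,-0.5,0,0,0],[5,0,0,0,0,0,0],[7.2,0,0,0,0,0,0],[7.2,0,0,0,0,0,0],[7.2,0,0,0,0,0,0],[7.2,0,0,2,0,0,0],[7.2,0,0,3,0,0,0],[1.5,0,0,2,0,0,0],[1.5,-2,-0.1,0,0,0,0],[1.5,-2,-0.1,0,0,0,0],[1.5,-1.5,-0.1,0,0,0,0],[1.5,0,0,-2,0,0,0],[1.5,0,0,-2.5,0,0,0],[1.5,0,0,-2,0,0,0],[1.5,0,0,0,0,0,0]]]'
python3 -m crank '[[[1.5,1,0.05,0,0,0,0],[1.5,1,0.05,0,0,0,0],[1.5,1,0.05,0,0,0,0],[1.5,1,0.05,0,0,0,0],[1.5,1,0.05,0,0,0,0],[1.5,1,0.05,0,0,0,0],[1.5,1,0.05,0,0,0,0],[1.5,1,0.05,0,0,0,0],[1.5,1,0.05,0,0,0,0],[1.5,0.8,0.04,0,0,0,0],[1.5,0.6,0.03,0,0,0,0],[1.5,0,0,0,0,0,0],[1.5,0,0,0,0,0,0]]]'
python3 -m crank '[[[1.5,-1.5,0,0,0,0,0],[1.5,-1.5,0,2,0,0,0],[1.5,-1.5,-1,4,0,0,0],[0,-1.5,-3,2,0,0,0],[0,-1,-3,0,0,0,0],[0,-1,-3.5,0,0,0,0],[0,0,-3.5,0,0,0,0],[0,0,-3,0,0,0,0],[0,0,0,0,0,0,0],[0,0,0,0,0,0,0]]]'
python3 inside.py in5; python3 tins.py top; python3 cov.py
```

```text
clock: 40.22
position: [0.4555, 0.0711, 0.1522]
ee_rot: [-0.024, 1.0, -0.001, -0.001]
ft_force: [0.2, -0.6, 0.2]
grip_width: 0.176
grasp_force: 0.0
clock: 41.85
position: [0.5599, 0.0763, 0.1525]
ee_rot: [-0.024, 1.0, -0.001, 0.0]
ft_force: [-0.5, -0.8, 0.1]
grip_width: 0.175
grasp_force: 0.0
clock: 43.1
position: [0.4801, -0.0929, 0.2326]
ee_rot: [-0.025, 1.0, -0.001, 0.0]
ft_force: [-0.3, 0.2, 0.2]
grip_width: -0.003
grasp_force: 0.0
t 43.1 pos [ 0.4801 -0.0929  0.2326] xyaw -177.17 zax [ 0.001 -0.001 -1.   ] F [-0.31  0.2   0.15] w -0.02 gf 0.0 j [ 1.07  0.1  -1.02  1.73  0.09  1.35  1.66]
TCP D [-0.1052 -0.1641  0.2326]
-0.1 119 [0.138 0.14  0.142]
-0.07 94 [0.138 0.14  0.143]
t 43.15 pos [ 0.4802 -0.0926  0.2326] xyaw -177.13 zax [ 0.001 -0.002 -1.   ] F [-1.97  0.67 -0.15] w 0.01 gf 0.0 j [ 1.07  0.1  -1.02  1.73  0.09  1.35  1.66]
(136, 176) r 7.9 [0.7387 0.3933 0.046 ] 0.0434
t 43.2 pos [ 0.4802 -0.0925  0.2326] xyaw -177.12 zax [ 0.001 -0.002 -1.   ] F [-0.1   0.95  1.01] w -0.01 gf 0.0 j [ 1.07  0.1  -1.02  1.73  0.09  1.35  1.66]
TCP D [-0.10503025 -0.16375222  0.23264179]
deck 0.10916744320737654 ledge 0.12401680556890071
389 tilt [ 0.23 -0.09] lo [-0.08   -0.2098  0.114 ] hi [ 0.0199 -0.1203  0.1197] z at 0.04 0.11630173996415061
```

```bash
python3 - <<'E'
from h import *
p,W,M,P,ray=cam("scene"); a=p[170:400,230:490]
p2=cam("top")[0][90:330,100:340]
a=cv2.resize(a,(450,400)); b=cv2.resize(p2,(350,400)); save(np.hstack([a,b]),"chk")
E
```

```text
(no output)
```

View pics/chk.png

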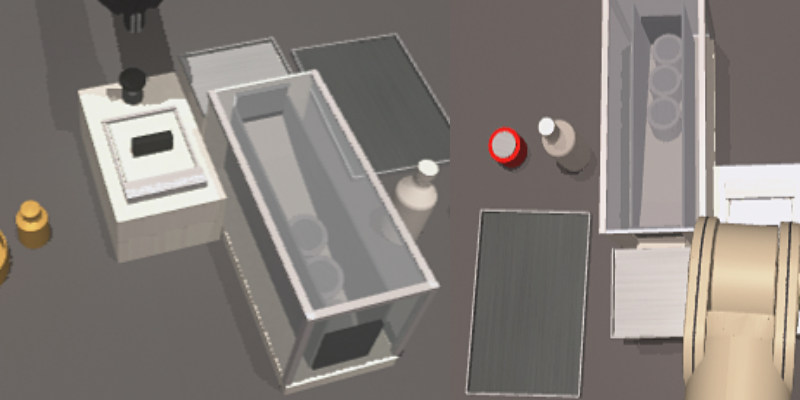

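Top view: three tins are queued at (667,50), (667,80) and (665,113), and the tray is empty. The cover is seated and the flap shut. First pump stroke.

```bash
python3 -m crank '[[[0,0,0,-3,0,0,0],[0,0,0,-3,0,0,0],[0,0,0,-1.5,0,0,0],[0,0,0,-1,0,0,0],[0,0,0,-1,0,0,0],[0,0,0,-0.5,0,0,0],[0,0,0,-0.3,0,0,0],[0,0,0,0,0,0,0],[0,0,0,0,0,0,0],[0,0,0,0,0,0,0]]]'
python3 -c "from h import *;pose()"
```

```text
clock: 44.6
position: [0.4803, -0.0938, 0.1298]
ee_rot: [-0.024, 1.0, -0.001, 0.0]
ft_force: [-2.6, -0.2, 5.6]
grip_width: 0.001
grasp_force: 2.3
t 44.6 pos [ 0.4803 -0.0938  0.1298] xyaw -177.22 zax [ 0.001 -0.002 -1.   ] F [-2.58 -0.17  5.64] w 0.01 gf 2.3 j [ 1.02  0.22 -1.    1.87  0.2   1.16  1.56]
```

```bash
python3 -m crank '[[[0,0,0,-0.2,0,0,0],[0,0,0,0,0,0,0],[0,0,0,0,0,0,0]]]'
python3 - <<'E'
from h import *
pose()
O=np.array([.577,.0762,0]); A=R.from_euler('z',2.83,degrees=True).as_matrix()
p,W,M,P,ray=cam("scene");D=(W-O)@A; save(p,"pm",(265,190,345,250),8)
m=(p.max(2)<70)&(D[...,2]>.115)&(D[...,2]<.17)&(np.hypot(D[...,0]+.105,D[...,1]+.165)<.03)
q=D[m]; print(len(q),np.percentile(q[:,2],[5,25,50,75,95]).round(4))
E
```

```text
clock: 44.98
position: [0.4803, -0.0938, 0.1278]
ee_rot: [-0.024, 1.0, -0.001, 0.0]
ft_force: [-2.2, 0.4, 5.8]
grip_width: -0.0
grasp_force: 2.7
t 44.98 pos [ 0.4803 -0.0938  0.1278] xyaw -177.22 zax [ 0.001 -0.002 -1.   ] F [-2.17  0.42  5.8 ] w -0.0 gf 2.7 j [ 1.02  0.22 -1.    1.88  0.21  1.15  1.56]
172 [0.1165 0.1211 0.1467 0.1496 0.1632]
```

View pics/pm.png

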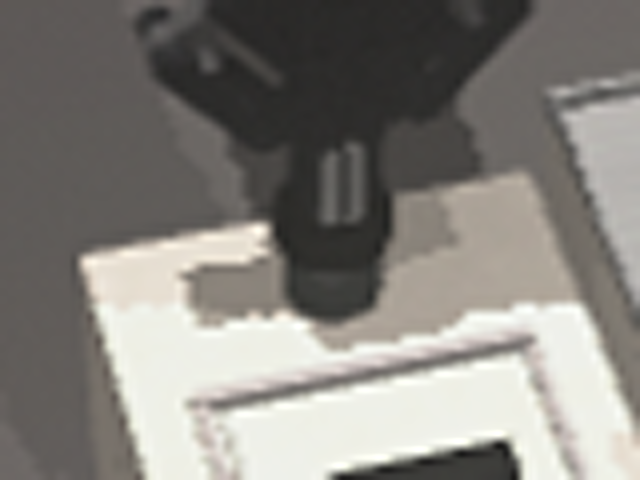

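The crop shows the shut fingers on the pump head at (330,270), which is only partly down. I'll press on, watching the force.

```bash
python3 -m crank '[[[0,0,0,-0.5,0,0,0],[0,0,0,-0.3,0,0,0],[0,0,0,0,0,0,0],[0,0,0,0,0,0,0]]]'
python3 -m crank '[[[0,0,0,-0.3,0,0,0],[0,0,0,0,0,0,0],[0,0,0,0,0,0,0]]]'
python3 -m crank '[[[0,0,0,-0.2,0,0,0],[0,0,0,0,0,0,0],[0,0,0,0,0,0,0]]]'
```

```text
clock: 45.52
position: [0.4804, -0.0937, 0.1199]
ee_rot: [-0.024, 1.0, -0.001, 0.0]
ft_force: [-2.4, -1.3, 7.7]
grip_width: 0.001
grasp_force: 4.1
clock: 45.9
position: [0.4804, -0.0937, 0.1171]
ee_rot: [-0.024, 1.0, -0.001, 0.0]
ft_force: [-3.0, 1.3, 9.2]
grip_width: -0.004
grasp_force: 4.6
clock: 46.28
position: [0.4804, -0.0938, 0.1151]
ee_rot: [-0.024, 1.0, -0.001, 0.0]
ft_force: [-4.1, 0.3, 10.2]
grip_width: -0.002
grasp_force: 5.0
```

```bash
python3 -m crank '[[[0,0,0,-0.2,0,0,0],[0,0,0,0,0,0,0],[0,0,0,0,0,0,0]]]'
python3 -m crank '[[[0,0,0,-0.2,0,0,0],[0,0,0,0,0,0,0],[0,0,0,0,0,0,0]]]'
python3 -m crank '[[[0,0,0,-0.1,0,0,0],[0,0,0,0,0,0,0],[0,0,0,0,0,0,0]]]'
```

```text
clock: 46.65
position: [0.4804, -0.0938, 0.1131]
ee_rot: [-0.024, 1.0, -0.001, 0.0]
ft_force: [-4.9, 0.6, 10.4]
grip_width: -0.004
grasp_force: 5.3
clock: 47.02
position: [0.4804, -0.0938, 0.1113]
ee_rot: [-0.024, 1.0, -0.001, 0.0]
ft_force: [-4.6, -0.4, 12.5]
grip_width: 0.0
grasp_force: 6.3
clock: 47.4
position: [0.4806, -0.0938, 0.1112]
ee_rot: [-0.024, 1.0, -0.001, 0.0]
ft_force: [-10.1, 0.5, 24.4]
grip_width: -0.001
grasp_force: 12.3
```

It's at the stop: the force jumped to 24 N with no further travel. Back up, second stroke, then up and clear.

```bash
python3 -m crank '[[[0,0,0,2,0,0,0],[0,0,0,2,0,0,0],[0,0,0,1,0,0,0],[0,0,0,0,0,0,0],[0,0,0,0,0,0,0],[0,0,0,0,0,0,0]]]'
python3 -m crank '[[[0,0,0,-2,0,0,0],[0,0,0,-1.5,0,0,0],[0,0,0,-1,0,0,0],[0,0,0,-0.3,0,0,0],[0,0,0,-0.2,0,0,0],[0,0,0,0,0,0,0],[0,0,0,0,0,0,0],[0,0,0,0,0,0,0]]]'
```

```text
clock: 48.15
position: [0.4798, -0.0936, 0.1589]
ee_rot: [-0.024, 1.0, -0.0, -0.0]
ft_force: [0.4, -0.5, 0.7]
grip_width: -0.003
grasp_force: 0.0
clock: 49.15
position: [0.4804, -0.0938, 0.1111]
ee_rot: [-0.024, 1.0, -0.001, 0.0]
ft_force: [-10.8, -0.1, 27.9]
grip_width: 0.002
grasp_force: 14.1
```

```bash
python3 -m crank '[[[0,0,0,2,0,0,0],[0,0,0,2,0,0,0],[0,0,0,4,0,0,0],[0,0,0,5,0,0,0],[0,0,0,3,0,0,0],[0,-1,-3,0,0,0,0],[0,-1,-4,0,0,0,0],[0,0,-4,0,0,0,0],[0,0,-4,0,0,0,0],[0,0,-4,0,0,0,0],[0,0,0,0,0,0,0],[0,0,0,0,0,0,0]]]'
python3 cov.py; python3 - <<'E'
from h import *
O=np.array([.577,.0762,0]); A=R.from_euler('z',2.83,degrees=True).as_matrix()
for n in("top","scene"):
    p,W,M,P,ray=cam(n);D=(W-O)@A
    m=(p.max(2)<80)&(D[...,2]>.13)&(D[...,2]<.17)
    for nm,x in(("pump",-.105),("handle",.008)):
        q=D[m&(np.hypot(D[...,0]-x,D[...,1]+.165)<.045)]
        if len(q): print(n,nm,rect(q),np.percentile(q[:,2],[50,95]))
    if n=="top": a=cv2.resize(p[70:310,100:460],(450,300))
    else: b=cv2.resize(p[190:330,270:480],(450,300))
save(np.vstack([a,b]),"end")
E
```

```text
clock: 50.65
position: [0.4603, -0.2829, 0.269]
ee_rot: [-0.025, 1.0, -0.0, 0.0]
ft_force: [-0.3, 0.7, 0.6]
grip_width: -0.001
grasp_force: 0.0
t 50.65 pos [ 0.4603 -0.2829  0.269 ] xyaw -177.17 zax [ 0. -0. -1.] F [-0.27  0.67  0.58] w -0.01 gf 0.0 j [ 1.24  0.21 -0.89  1.56  0.17  1.45  1.96]
TCP D [-0.13431848 -0.3528904   0.26899373]
deck 0.10906862615244384 ledge 0.12408424321214473
401 tilt [0.02 0.22] lo [-0.078  -0.2097  0.114 ] hi [ 0.0199 -0.12    0.1192] z at 0.04 0.11601229779530492
top pump (array([-105.1, -164.4]), array([37.8, 37.8]), 88.84) [0.15570066 0.15903902]
top handle (array([   8.7, -165.3]), array([56., 14.]), 89.97) [0.14563177 0.14992785]
scene pump (array([-104. , -165.3]), array([37.3, 43.8]), 74.52) [0.15345207 0.15671465]
scene handle (array([  10.7, -165.8]), array([16.4, 58.4]), 0.45) [0.14335817 0.14730272]
```

View pics/end.png

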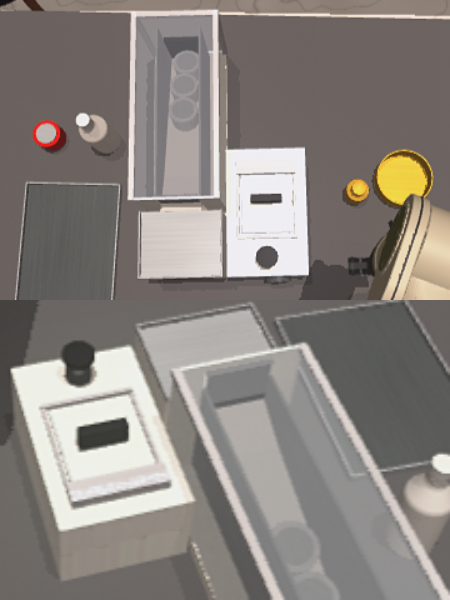

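The final picture shows three upright tins in the cabinet at (185,60), (184,85) and (184,110). The cover is flat with its handle at (265,198), the pump is up at (267,257), the flap is shut and the bystanders are in place.

```bash
python3 -c "
from workcell import job
print(job.hand_in())"
```

```text
the job is handed in; nothing more can be done
None
```

I handed the job in at about 51 s on the clock: all three tins stand in the cabinet with the flap shut, the cover is seated flat with its tongue under the ledge, and the pump had two full strokes and is back up; hand-in gave no verdict, so this rests on my final images, wrist-force readings and positions.

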